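# Open the screw press to free the notebook

## Robot

A 6-joint arm with a two-finger parallel gripper is mounted at the origin on a cart in front of the work surface, level with it; the furniture and walls round the work are solid. World frame = base frame: x ahead of the robot, y to its left, z up, the work surface at z = 0. Lengths are in m, angles in rad, forces in N, time in s.
With the tool pointing down it reaches from about 0.425 to 0.95 m from the base axis. Payload 3.5 kg.
Tool frame: the origin (TCP) lies on the centre line of the jaws, within the pads' length; the fingertips stand 14 mm ahead of it and the grasp point (between the pads) lies 5 mm behind it (ctrl.finger_overhang is the distance from the TCP to the fingertips, in m); z points along the fingers, y is the line along which they close (so a half turn about z gives the same grasp; the last joint's range is limited). The gripper opens to 85 mm and grips with 20 to 120 N. Pads are 22 mm wide; open, the fingers measure 114 mm over their backs; the gripper's body (76 mm by 85 mm) begins 54 mm behind the grasp point. The pads swing forward as they close: fully open they stand 13 mm farther back than shut.
Start: joints at [1.166, 0.286, 1.577, -0, 1.279, -0.15], TCP at [0.17, 0.653, 0.245] pointing down, gripper open.
Joint ranges: [-2.77, 2.77], [-0.9, 2.22], [0.21, 2.48], [-1.53, 4.67], [0.24, 2.81], [-2.84, 2.84]. Speed limits (rad/s): [2.79, 2.79, 3.14, 3.14, 3.14, 3.14].

## Interface

Orientations are given as a unit quaternion [x, y, z, w].
In Python, from plant import ctrl gives the robot as it stands.
- The arm moves only by the tool send_rows, never from a script. Its argument "moves" is text: rows parted by semicolons, each of 7 numbers parted by spaces: the turn, a rotation vector about the tool's x, y, z in units of 360 degrees (1.0 is 360 degrees), then the shift along the tool's x, y, z in units of 20 cm (1.0 is 20 cm), then the gripper's target within -1 to 1 (fully open at 1, half-way at 0, shut at -1). A call has 1 to 12 rows; each row is the pose to reach, as a shift and turn from the pose commanded when the call began, along the tool's axes at that moment, turning the shorter way round; what a row does not reach only later rows make up. A row lasts 1/8 s, in which the tool goes at most 62.5 mm and 10.7 degrees, less where a joint would pass 70% of its speed; a pose out of reach is approached as far as the arm can. A call with a number of a shift or a turn outside -1 to 1 is refused whole. A call with a gripper value outside its range is refused whole. The fingers move at their own pace and stop on an object; "newtons" is the grip in N (left out, the last holds). Time passes only in rows, so rows that repeat a pose let the fingers close. It gives the time, the measured TCP pose, the force, the opening and the grip force at its end, in the units of the state.
- ctrl.get_state(): the state, without advancing time (a new reading comes with each control period).
- ctrl.read_camera(name): name is "scene" or "top" or "wrist"; returns a dict with "image" (420x560x3 uint8, red, green, blue), "fovy" (degrees; the focal length in pixels is half the picture's height over the tangent of half this angle, whatever the lens; pixels are square), "cx", "cy" (the principal point, pixels), "extrinsics" (4x4, takes a point from camera to world coordinates). Camera axes: x right, y up, looking along -z (the intrinsics and any distortion apply to the point x, -y, -z); pixel columns grow to the right and rows downward; lengths in m; the calibration is good to about 2 mm. A picture is of the moment at which its call begins. There is no depth.
- ctrl.sign_off(): hands the job in; it is judged then, once.
The state is a dict: "time": time; "qpos": joint angles; "dq": joint speeds; "joint_efforts": joint torques, N m; "eef_pos": TCP position; "tcp_rot": TCP orientation; "contact_force": force on the tool from outside, world axes, zero at the start; "wrist_torque": the same for the moment, N m; "opening": opening from 0.0 (shut) to 1.0 (fully open); "finger_force": force on a finger pad.
Only numpy, scipy, OpenCV 4.12 (cv2) and the standard library are available. Lean on these libraries where they do the work, as an engineer would, in place of code of your own. Each camera call takes 0.05 s, during which the arm holds its last target. There are 200 camera calls.

## Task

Free the notebook in the small press: unscrew the ribbed cap from its threaded post, lift it off, and set it down without dropping it, open side down and flat, on the papers in the letter tray. Then push the flat clamp bar round on its pivot until no part of it lies over the notebook. Leave the notebook on the press and the other things where they are, and let go of everything.

Things in the scene. Friction and masses are not known exactly. Their poses are not given: they have to be found in the camera images.
- press: Fixed press on the desk: grey base plate 170 mm (its x) by 270 mm (its y), 12 mm thick; origin at the centre of its underside, z up. On it, at y = +90 mm, stands an upright steel threaded post, 36 mm across the thread; at y = -90 mm the pivot of the clamp bar. The notebook lies between them on the base.
- cap: Black ribbed round screw cap, 58 mm in diameter (60 over the ribs), 52 mm high, closed on top, open below, about 120 g. Origin at the centre of its underside, z up along its axis. At the start it is screwed down on the post, its underside 39 mm above the desk. It turns easily but cannot be pulled straight off the thread; it stays put between grasps.
- cap_top (a point): Centre of the cap's top face, 52 mm above its underside.
- post_top (a point): Centre of the top of the threaded post, fixed, 77 mm above the desk. Right-hand thread, about 1.5 mm of play: turned anticlockwise (from above) the cap rises 16 mm a turn, comes free after a little over 1.5 turns (25 mm) and can then be lifted straight up; its underside must rise above this point to clear the post.
- pivot (a point): Top centre of the bar's pivot, fixed on the press, 44 mm above the desk.
- bar (a joint): Angle of the flat aluminium clamp bar about its upright pivot, rad: 0 at the start (over the notebook, along the press's +y, its slotted end round the post under the cap), growing as the post end swings clockwise from above, towards the press's +x; stop at 1.75. No part is over the notebook from 1.3 on. It stays where it is left; about 1 N at 110 mm from the pivot moves it.
- bar_end (a point): Centre of the bar's slot at its upper face, 180 mm from the pivot; turns with the bar. The bar is 30 mm wide, 62 mm at the slotted end, which reaches 216 mm from the pivot; underside 30 mm, top 38 mm above the desk. Two pins, 10 mm tall, stand on this end beside the cap's rim and block the bar until the cap is up.
- bar_flange (a point): Point on the outer face of the bar's upturned flange, 110 mm from the pivot along the bar, 15 mm off its centre line (the press's -x side at the start), 49 mm above the desk; turns with the bar. Flange 4 mm thick, on the bar's edge from 15 to 140 mm from the pivot, top 60 mm above the desk. Push here, square to the bar, to swing it.
- notebook: Dark hard-cover notebook, 148 (its x) by 106 (its y) by 16 mm, loose on the press's base, top 28 mm above the desk; origin at the centre of its underside.
- tray: White card letter tray with papers, fixed on the desk, 347 mm (its x) by 260 mm (its y), walls 3 mm thick and 62 mm high; the level top of the papers, 290 by 200 mm in its middle, is 47 mm above the desk. Origin at the centre of its underside.
- calculator: Bystander: pocket calculator, 150x105x24 mm, loose on the desk; origin at the centre of its underside. Leave it alone.
- tape_roll: Bystander: roll of brown tape lying flat, 92 mm across, 48 mm high, loose on the desk; origin at the centre of its underside. Leave it alone.
- sticky_pad: Bystander: pad of sticky notes, 78x78x16 mm, loose on the desk; origin at the centre of its underside. Leave it alone.
- eraser: Bystander: eraser, 20x43x13 mm, loose on the desk; origin at the centre of its underside. Leave it alone.
Mind the look-alikes: they are no part of the job. Of the things shaped like the cap, the black one is meant.

How it is judged:
By the outcome, as a careful person would: the job done as asked, in the order asked, and still so for the second after the job is handed in, with the robot touching nothing.
It also fails if it takes over 72 s, if anything falls off the work surface, if the arm or the gripper's body presses on something with over 40 N, if the wrist force passes 120 N, or if a joint passes its speed limit or range.

## Working session

There is one attempt and no reset: what is moved stays moved. The work goes in short steps, Python scripts to look and compute and a tool call to move; the robot and the scene stay as the last step left them, time stands still between calls to the robot, and variables do not carry over. Pictures are saved under pics/ and viewed, at most 10 in all, crops included, and the job is handed in when it is done.

Besides the shell and the picture viewer there is one more tool, called after "Request:" as name(argument=value, ...) on one line, values as JSON. send_rows: Moves the arm, as the interface text tells. Its arguments: {"type":"object","properties":{"moves":{"type":"string"},"newtons":{"type":"number"}},"required":["moves"]}

```bash
mkdir -p pics; ls; cat > h.py <<'E'
import numpy as np, cv2
from plant import ctrl
def cam(n,name=None):
    c=ctrl.read_camera(n)
    if name: cv2.imwrite(f'pics/{name}.png',c['image'][:,:,::-1])
    return c
def K(c):
    f=c['image'].shape[0]/2/np.tan(np.radians(c['fovy'])/2); return f
def ray(c,u,v,z):
    f=K(c);E=np.array(c['extrinsics']);d=E[:3,:3]@np.array([(u-c['cx'])/f,-(v-c['cy'])/f,-1]);o=E[:3,3]
    return o+d*(z-o[2])/d[2]
def proj(c,p):
    f=K(c);E=np.array(c['extrinsics']);q=E[:3,:3].T@(np.array(p)-E[:3,3])
    return c['cx']+f*q[0]/-q[2], c['cy']-f*q[1]/-q[2]
E
python3 - <<'E'
from h import *
for n in ('top','scene','wrist'):
    c=cam(n,n+'0'); print(n,[k for k in c if k!='image'],c['fovy'],c['cx'],c['cy'],np.round(c['extrinsics'],3).tolist())
    print({k:v for k,v in c.items() if k not in('image','extrinsics')})
print(ctrl.get_state())
E
```

```text
pics
top ['fovy', 'cx', 'cy', 'extrinsics'] 43.638850747293446 275.76147254061857 209.83361819115504 [[0.003, 0.991, -0.135, 0.377], [-1.0, 0.0, -0.023, 0.035], [-0.023, 0.135, 0.991, 1.504], [0.0, 0.0, 0.0, 1.0]]
{'fovy': 43.638850747293446, 'cx': 275.76147254061857, 'cy': 209.83361819115504}
scene ['fovy', 'cx', 'cy', 'extrinsics'] 57.67889658814753 276.6912369453682 209.12995360029305 [[0.781, 0.268, -0.564, 0.005], [-0.624, 0.348, -0.699, -0.643], [0.009, 0.898, 0.439, 0.532], [0.0, 0.0, 0.0, 1.0]]
{'fovy': 57.67889658814753, 'cx': 276.6912369453682, 'cy': 209.12995360029305}
wrist ['fovy', 'cx', 'cy', 'extrinsics'] 65.83502197884165 275.77805993329304 213.71598255713798 [[0.253, -0.92, -0.3, 0.093], [0.967, 0.24, 0.08, 0.672], [-0.002, -0.311, 0.95, 0.373], [0.0, 0.0, 0.0, 1.0]]
{'fovy': 65.83502197884165, 'cx': 275.77805993329304, 'cy': 213.71598255713798}
{'time': 0.15, 'qpos': array([ 1.16596495e+00,  2.87013357e-01,  1.57786591e+00,  7.16588678e-06,
        1.27858688e+00, -1.50011722e-01]), 'dq': array([-1.13408953e-03, -1.95686668e-03, -2.79592585e-03, -7.96184844e-04,
       -1.09404931e-05, -1.46451052e-03]), 'joint_efforts': array([ 3.43370966e-04, -4.06603181e+01, -2.93140662e+01, -1.34068118e-04,
        3.88024666e-03,  1.90013270e-05]), 'eef_pos': array([0.16992925, 0.6527518 , 0.24421713]), 'tcp_rot': array([ 1.27066363e-01,  9.91893775e-01, -8.99993543e-04, -2.59852875e-04]), 'contact_force': array([ 0.00319478,  0.53880044, -0.05221674]), 'wrist_torque': array([-0.05017687,  0.04926633,  0.00333449]), 'finger_force': 0.0, 'opening': 0.9990880248102947}
```

View pics/top0.png

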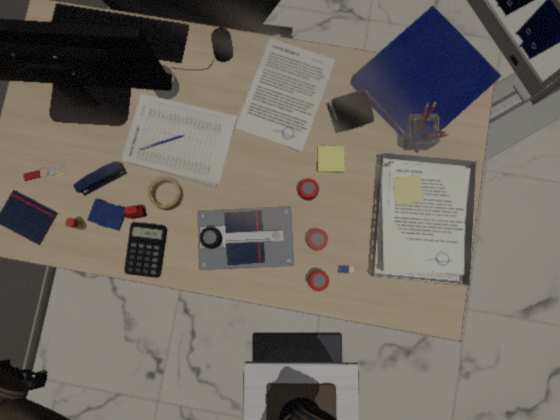

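View pics/scene0.png

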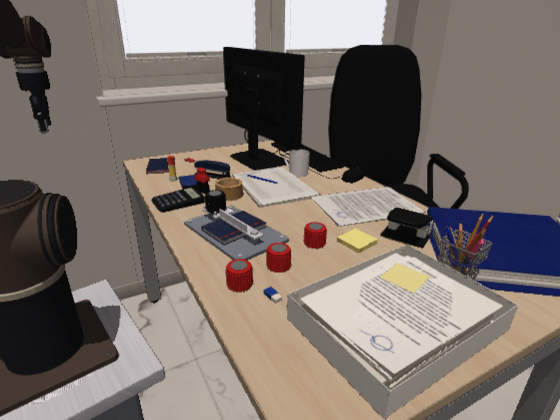

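The top view shows the press at about (245,238) with the black cap at (211,237) and the pivot at (278,236), so press +y runs image-left. The tray is at (425,218), three red look-alikes at (308,188), (317,239) and (319,280), and the tape roll at (165,193).

```bash
python3 - <<'E'
from h import *
c=cam('top')
im=c['image']; cv2.imwrite('pics/topcrop.png',cv2.resize(im[150:300,150:350],None,fx=4,fy=4,interpolation=cv2.INTER_CUBIC)[:,:,::-1])
for n,u,v,z in [('cap',211,237,.091),('pivot',278,236,.044),('tray',425,218,.047),('note',407,190,.05),('red1',308,188,.05),('red2',317,239,.05),('red3',319,280,.05),('tape',165,193,.05)]+[('corner',u,v,.012) for u,v in((198,208),(293,206),(295,268),(199,269))]+[('traycorner',u,v,.062) for u,v in((380,155),(475,160),(467,285),(371,281))]:
    print(n,np.round(ray(c,u,v,z),3))
print(ctrl.finger_overhang)
E
```

```text
cap [0.495 0.243 0.091]
pivot [0.502 0.063 0.044]
tray [ 0.553 -0.346  0.047]
note [ 0.631 -0.298  0.05 ]
red1 [ 0.637 -0.021  0.05 ]
red2 [ 0.494 -0.045  0.05 ]
red3 [ 0.381 -0.05   0.05 ]
tape [0.623 0.382 0.05 ]
corner [0.586 0.294 0.012]
corner [0.592 0.021 0.012]
corner [0.415 0.015 0.012]
corner [0.411 0.287 0.012]
traycorner [ 0.729 -0.223  0.062]
traycorner [ 0.714 -0.486  0.062]
traycorner [ 0.369 -0.448  0.062]
traycorner [ 0.379 -0.19   0.062]
0.014
```

View pics/topcrop.png

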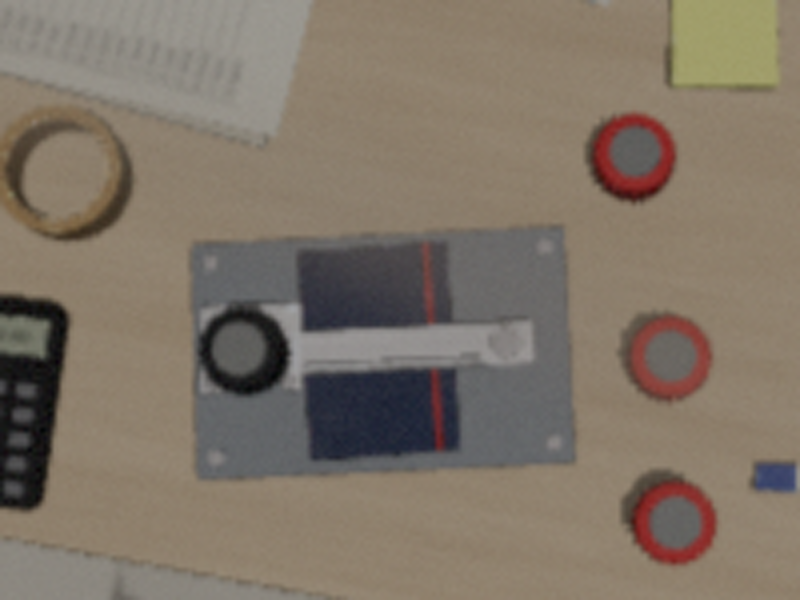

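Request:
send_rows(moves="0 0 0.03 -0.2 -0.15 0 1;0 0 0.06 -0.5 -0.38 0 1;0 0 0.09 -0.8 -0.6 0 1;0 0 0.12 -1 -0.76 0 1;0 0 0.15 -1 -0.76 0 1;0 0 0.18 -1 -0.76 0 1;0 0 0.21 -1 -0.76 0 1;0 0 0.24 -1 -0.76 0 1;0 0 0.27 -1 -0.76 0 1;0 0 0.29 -1 -0.76 0 1", newtons=40)

```text
time: 1.45
eef_pos: [0.3252, 0.4556, 0.2451]
tcp_rot: [0.863, 0.505, -0.0, 0.0]
contact_force: [0.5, 0.4, -0.8]
opening: 1.002
finger_force: 0.0
```

```bash
cat >> h.py <<'E'
def go(x,y,z,j6=None):
    from scipy.spatial.transform import Rotation as R
    s=ctrl.get_state(); r=R.from_quat(s['tcp_rot']); m=r.as_matrix()
    d=m.T@(np.array([x,y,z])-s['eef_pos'])
    print('t',round(s['time'],2),'pos',np.round(s['eef_pos'],4),'j6',round(s['qpos'][5],3),'xax',np.round(m[:,0],3),'zax',np.round(m[:,2],3),'F',np.round(s['contact_force'],1),'open',round(s['opening'],3))
    print('shift units',np.round(d/.2,3))
    if j6 is not None:
        # yaw(tool x)=j1-j6+pi/2 ; +tool z turn is clockwise
        psi=np.arctan2(m[1,0],m[0,0]); cur=s['qpos'][0]-s['qpos'][5]+np.pi/2
        tgt=np.arctan2(y,x)-j6+np.pi/2
        print('turn units',round((cur-tgt)/2/np.pi,4))
E
python3 -c "
from h import *
go(.495,.243,.19,2.7)"
```

```text
t 1.45 pos [0.3252 0.4556 0.2451] j6 1.28 xax [ 0.489  0.872 -0.   ] zax [-0. -0. -1.] F [ 0.5  0.4 -0.8] open 1.002
shift units [-0.512  1.26   0.276]
turn units 0.2758
```

Request:
send_rows(moves="0 0 0.03 -0.1 0.25 0 1;0 0 0.06 -0.2 0.5 0 1;0 0 0.09 -0.3 0.75 0 1;0 0 0.12 -0.4 0.9 0 1;0 0 0.15 -0.45 1 0 1;0 0 0.18 -0.51 1 0 1;0 0 0.21 -0.51 1 0.05 1;0 0 0.24 -0.51 1 0.1 1;0 0 0.265 -0.51 1 0.15 1;0 0 0.275 -0.51 1 0.2 1")

```text
time: 2.7
eef_pos: [0.4507, 0.2694, 0.2049]
tcp_rot: [0.945, -0.327, -0.0, 0.0]
contact_force: [0.4, -0.1, -0.4]
opening: 0.997
finger_force: 0.0
```

```bash
python3 - <<'E'
from h import *
go(.495,.243,.19,2.7)
c=cam('wrist','w1'); print(proj(c,(.495,.243,.091)))
E
```

```text
t 2.7 pos [0.4507 0.2694 0.2049] j6 2.582 xax [ 0.786 -0.618 -0.   ] zax [-0. -0. -1.] F [ 0.4 -0.1 -0.4] open 0.997
shift units [ 0.256 -0.033  0.074]
turn units 0.0011
(np.float64(266.47664110817817), np.float64(149.13158350836767))
```

View pics/w1.png

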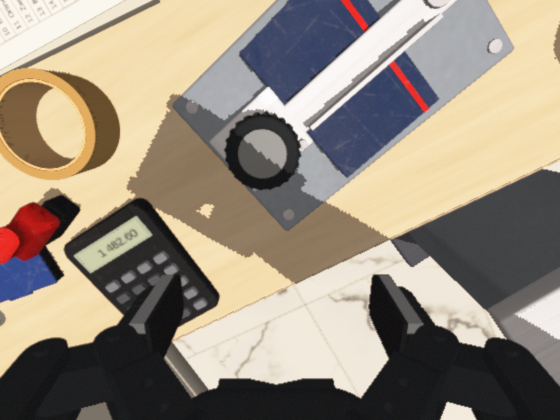

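The wrist view shows the cap's top, with its grey disc at about (263,150), the bar and pivot at the upper right, and the calculator well clear of the cap. I'll measure the disc.

```bash
python3 - <<'E'
from h import *
c=cam('wrist'); im=c['image']
g=im[90:205,205:320].max(2); m=(g<60).astype('uint8')
cs,_=cv2.findContours(m,cv2.RETR_EXTERNAL,cv2.CHAIN_APPROX_NONE); k=max(cs,key=cv2.contourArea)
(u,v),(a,b),t=cv2.fitEllipse(k); u+=205;v+=90; print(u,v,a,b)
hs=[]
cs,h=cv2.findContours(m,cv2.RETR_CCOMP,cv2.CHAIN_APPROX_NONE)
for i,q in enumerate(cs):
    if h[0][i][3]>=0 and len(q)>60:
        e=cv2.fitEllipse(q); p=ray(c,e[0][0]+205,e[0][1]+90,.091); print('disc',e,p)
print('outer',ray(c,u,v,.091))
go(*p[:2],.19,2.7)
E
```

```text
260.7280960083008 150.74188613891602 73.44168090820312 76.08744049072266
disc ((55.77756118774414, 62.36433792114258), (50.69743728637695, 51.38838195800781), 143.3242950439453) [0.49477955 0.24714716 0.091     ]
outer [0.49571793 0.24643195 0.091     ]
t 2.8 pos [0.4499 0.2692 0.2038] j6 2.579 xax [ 0.788 -0.616 -0.002] zax [-0.003 -0.001 -1.   ] F [-0.4  0.7  0.1] open 1.0
shift units [ 0.245 -0.052  0.068]
turn units 0.0004
```

Request:
send_rows(moves="0 0 0 0.06 -0.01 0.05 1;0 0 0 0.12 -0.025 0.1 1;0 0 0 0.18 -0.04 0.15 1;0 0 0 0.24 -0.045 0.2 1;0 0 0 0.25 -0.045 0.27 1;0 0 0 0.25 -0.045 0.27 1")

```text
time: 3.55
eef_pos: [0.4947, 0.2453, 0.1493]
tcp_rot: [0.945, -0.326, -0.002, 0.001]
contact_force: [0.3, -1.2, -0.1]
opening: 1.001
finger_force: 0.0
```

```bash
python3 - <<'E'
from h import *
c=cam('wrist','w2'); im=c['image']
u,v=map(int,proj(c,(.495,.246,.091))); print(u,v)
g=im.max(2); m=(g<60).astype('uint8')
cs,h=cv2.findContours(m,cv2.RETR_CCOMP,cv2.CHAIN_APPROX_NONE)
for i,q in enumerate(cs):
    if h[0][i][3]>=0 and len(q)>60:
        e=cv2.fitEllipse(q); 
        if np.hypot(e[0][0]-u,e[0][1]-v)<60: print('disc',e,ray(c,*e[0],.091))
go(.495,.246,.064,2.7)
E
```

```text
274 243
disc ((272.279541015625, 244.9192352294922), (53.94942855834961, 58.11151123046875), 90.3751449584961) [0.49466531 0.24763202 0.091     ]
t 3.6 pos [0.4951 0.2457 0.1503] j6 2.511 xax [ 0.788 -0.616 -0.001] zax [-0.002 -0.    -1.   ] F [0.5 0.1 0.4] open 1.0
shift units [-0.001 -0.002  0.431]
turn units 0.0008
```

View pics/w2.png

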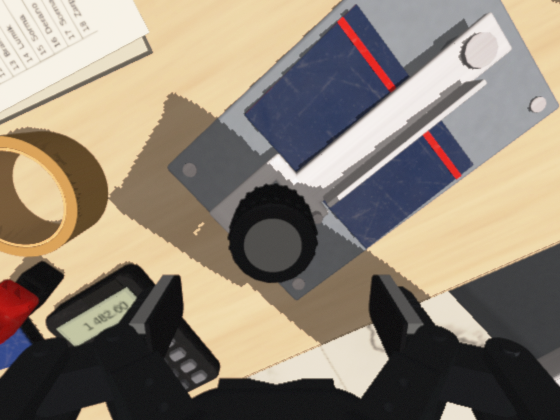

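Request:
send_rows(moves="0 0 0.01 -0.005 -0.006 0.1 1;0 0 0.025 -0.005 -0.006 0.2 1;0 0 0.035 -0.005 -0.006 0.3 1;0 0 0.035 -0.005 -0.006 0.39 1;0 0 0.035 -0.005 -0.006 0.43 1;0 0 0.035 -0.005 -0.006 0.43 1;0 0 0.035 -0.005 -0.006 0.43 -1;0 0 0.035 -0.005 -0.006 0.43 -1;0 0 0.035 -0.005 -0.006 0.43 -1;0 0 0.035 -0.005 -0.006 0.43 -1", newtons=40)

```text
time: 4.85
eef_pos: [0.4966, 0.2478, 0.0665]
tcp_rot: [0.904, -0.427, 0.001, -0.001]
contact_force: [0.7, -0.0, 4.0]
opening: 0.682
finger_force: 42.7
```

```bash
python3 -c "
from h import *
go(.495,.247,.064); print(ctrl.get_state()['finger_force'])"
```

```text
t 4.85 pos [0.4966 0.2478 0.0665] j6 2.734 xax [ 0.635 -0.773  0.001] zax [ 0.002  0.001 -1.   ] F [ 0.7 -0.   4. ] open 0.682
shift units [-0.002  0.009  0.012]
42.69400097429752
```

Request:
send_rows(moves="0 0 -0.028 0 0 -0.0022 -1;0 0 -0.056 0 0 -0.0045 -1;0 0 -0.084 0 0 -0.0067 -1;0 0 -0.112 0 0 -0.009 -1;0 0 -0.14 0 0 -0.0112 -1;0 0 -0.168 0 0 -0.0134 -1;0 0 -0.196 0 0 -0.0157 -1;0 0 -0.224 0 0 -0.0179 -1;0 0 -0.252 0 0 -0.0202 -1;0 0 -0.28 0 0 -0.0224 -1;0 0 -0.308 0 0 -0.0246 -1;0 0 -0.335 0 0 -0.0268 -1")

```text
time: 6.35
eef_pos: [0.4953, 0.2492, 0.0718]
tcp_rot: [0.818, 0.575, 0.001, -0.002]
contact_force: [-4.0, 5.3, 6.7]
opening: 0.685
finger_force: 42.7
```

```bash
python3 -c "
from h import *
go(.495,.247,.064); s=ctrl.get_state(); print(s['finger_force'],s['wrist_torque'])"
```

```text
t 6.35 pos [0.4953 0.2492 0.0718] j6 0.624 xax [0.339 0.941 0.003] zax [-0.001  0.004 -1.   ] F [-4.   5.3  6.7] open 0.685
shift units [-0.011  0.003  0.039]
42.74034105241299 [ 0.8813207   0.75365554 -0.1280167 ]
```

Request:
send_rows(moves="0 0 -0.028 0 0 -0.004 -1;0 0 -0.056 0 0 -0.0065 -1;0 0 -0.084 0 0 -0.0095 -1;0 0 -0.112 0 0 -0.0125 -1;0 0 -0.14 0 0 -0.015 -1;0 0 -0.168 0 0 -0.0175 -1;0 0 -0.196 0 0 -0.02 -1;0 0 -0.224 0 0 -0.0222 -1;0 0 -0.252 0 0 -0.0245 -1;0 0 -0.28 0 0 -0.0267 -1;0 0 -0.308 0 0 -0.029 -1;0 0 -0.335 0 0 -0.031 -1")

```text
time: 7.85
eef_pos: [0.494, 0.2475, 0.0771]
tcp_rot: [-0.095, 0.995, 0.0, -0.003]
contact_force: [-5.6, -0.1, 6.8]
opening: 0.681
finger_force: 42.7
```

Request:
send_rows(moves="0 0 -0.028 0 0 -0.0022 -1;0 0 -0.056 0 0 -0.0045 -1;0 0 -0.084 0 0 -0.0067 -1;0 0 -0.112 0 0 -0.009 -1;0 0 -0.14 0 0 -0.0112 -1;0 0 -0.168 0 0 -0.0134 -1;0 0 -0.195 0 0 -0.0156 -1;0 0 -0.195 0 0 -0.0156 -1")

```text
time: 8.85
eef_pos: [0.4956, 0.2471, 0.0803]
tcp_rot: [-0.648, 0.762, -0.0, -0.0]
contact_force: [-2.8, -1.6, 6.0]
opening: 0.682
finger_force: 42.8
```

```bash
python3 -c "
from h import *
go(.495,.247,.064); s=ctrl.get_state(); print(s['finger_force'],s['wrist_torque'])
c=cam('wrist','w3')"
```

```text
t 8.85 pos [0.4956 0.2471 0.0803] j6 -2.7 xax [-0.161 -0.987  0.001] zax [-0.001 -0.001 -1.   ] F [-2.8 -1.6  6. ] open 0.682
shift units [0.001 0.003 0.082]
42.820109724998474 [-0.3074966   0.29305653  0.04132057]
```

View pics/w3.png

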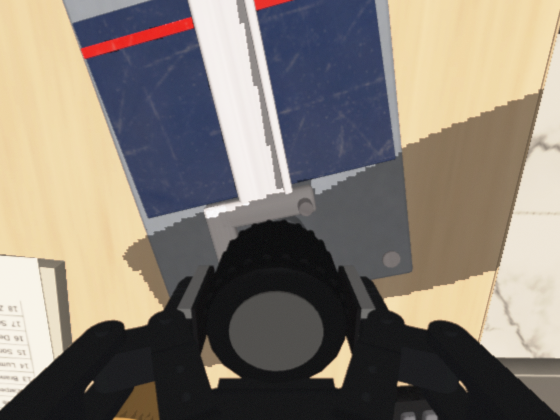

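Request:
send_rows(moves="0 0 0 0 0 0 1;0 0 0 0 0 0 1;0 0 0 0 0 0 1;0 0 0.029 0 0 0 1;0 0 0.058 0 0 0 1;0 0 0.087 0 0 0 1;0 0 0.116 0 0 0 1;0 0 0.145 0 0 0 1;0 0 0.174 0 0 0 1;0 0 0.203 0 0 0 1;0 0 0.232 0 0 0 1;0 0 0.261 0 0 0 1")

```text
time: 10.4
eef_pos: [0.4956, 0.2474, 0.0798]
tcp_rot: [0.118, 0.993, 0.0, -0.0]
contact_force: [-0.1, 0.4, -0.3]
opening: 1.002
finger_force: 0.0
```

Request:
send_rows(moves="0 0 0.029 0 0 0 1;0 0 0.058 0 0 0 1;0 0 0.087 0 0 0 1;0 0 0.116 0 0 0 1;0 0 0.145 0 0 0 1;0 0 0.174 0 0 0 1;0 0 0.203 0 0 0 1;0 0 0.232 0 0 0 1;0 0 0.261 0 0 0 1;0 0 0.29 0 0 0 1;0 0 0.319 0 0 0 1;0 0 0.348 0 0 0 1")

```text
time: 11.9
eef_pos: [0.4956, 0.2474, 0.0798]
tcp_rot: [0.936, 0.352, -0.0, -0.0]
contact_force: [0.0, 0.2, -0.3]
opening: 0.999
finger_force: 0.0
```

Request:
send_rows(moves="0 0 0.029 0 0 0 1;0 0 0.058 0 0 0 1;0 0 0.087 0 0 0 1;0 0 0.116 0 0 0 1;0 0 0.145 0 0 0 1;0 0 0.174 0 0 0 1;0 0 0.203 0 0 0 1;0 0 0.23 0 0 0 1;0 0 0.23 0 0 0 1;0 0 0.23 0 0 0 -1;0 0 0.23 0 0 0 -1;0 0 0.23 0 0 0 -1")

```text
time: 13.4
eef_pos: [0.4958, 0.2475, 0.0803]
tcp_rot: [0.936, -0.352, 0.0, -0.0]
contact_force: [-0.9, 0.4, 1.5]
opening: 0.687
finger_force: 42.5
```

```bash
python3 -c "
from h import *
go(.495,.247,.078); s=ctrl.get_state(); print(s['finger_force'],s['wrist_torque'])"
```

```text
t 13.4 pos [0.4958 0.2475 0.0803] j6 2.57 xax [ 0.752 -0.659  0.   ] zax [ 0.  0. -1.] F [-0.9  0.4  1.5] open 0.687
shift units [-0.001  0.004  0.011]
42.48226761817932 [-0.00255975  0.15374012  0.00736416]
```

Request:
send_rows(moves="0 0 -0.028 0 0 -0.0025 -1;0 0 -0.056 0 0 -0.005 -1;0 0 -0.084 0 0 -0.0075 -1;0 0 -0.112 0 0 -0.01 -1;0 0 -0.14 0 0 -0.0122 -1;0 0 -0.168 0 0 -0.0144 -1;0 0 -0.196 0 0 -0.0167 -1;0 0 -0.224 0 0 -0.0189 -1;0 0 -0.252 0 0 -0.0212 -1;0 0 -0.28 0 0 -0.0234 -1;0 0 -0.308 0 0 -0.0256 -1;0 0 -0.335 0 0 -0.0278 -1")

```text
time: 14.9
eef_pos: [0.4952, 0.2482, 0.0857]
tcp_rot: [0.768, 0.64, 0.0, -0.001]
contact_force: [-1.2, 3.0, 2.6]
opening: 0.682
finger_force: 42.6
```

Request:
send_rows(moves="0 0 -0.028 0 0 -0.0022 -1;0 0 -0.056 0 0 -0.0045 -1;0 0 -0.084 0 0 -0.0067 -1;0 0 -0.112 0 0 -0.009 -1;0 0 -0.14 0 0 -0.0112 -1;0 0 -0.168 0 0 -0.0134 -1;0 0 -0.196 0 0 -0.0157 -1;0 0 -0.224 0 0 -0.0179 -1;0 0 -0.252 0 0 -0.0202 -1;0 0 -0.28 0 0 -0.0224 -1;0 0 -0.308 0 0 -0.0246 -1;0 0 -0.335 0 0 -0.0268 -1")

```text
time: 16.4
eef_pos: [0.4948, 0.2474, 0.0909]
tcp_rot: [-0.176, 0.984, 0.0, -0.001]
contact_force: [-3.0, -0.4, 2.4]
opening: 0.686
finger_force: 42.7
```

Request:
send_rows(moves="0 0 -0.028 0 0 -0.0022 -1;0 0 -0.056 0 0 -0.0045 -1;0 0 -0.084 0 0 -0.0067 -1;0 0 -0.112 0 0 -0.009 -1;0 0 -0.125 0 0 -0.014 -1;0 0 -0.125 0 0 -0.03 -1;0 0 -0.125 0 0 -0.05 -1;0 0 -0.125 0 0 -0.05 -1")

```text
time: 17.4
eef_pos: [0.496, 0.2475, 0.1014]
tcp_rot: [-0.537, 0.844, -0.0, 0.0]
contact_force: [-0.6, 0.0, -1.8]
opening: 0.685
finger_force: 43.1
```

```bash
python3 -c "
from h import *
go(.495,.247,.078); s=ctrl.get_state(); print(s['finger_force'],s['wrist_torque'])"
```

```text
t 17.4 pos [0.496  0.2475 0.1014] j6 -2.424 xax [-0.424 -0.906 -0.001] zax [ 0.001  0.    -1.   ] F [-0.6  0.  -1.8] open 0.685
shift units [0.004 0.004 0.117]
43.064692094922066 [-0.0155699   0.01113945  0.02066276]
```

Request:
send_rows(moves="0 0 0 0 0 -0.1 -1;0 0 0 0 0 -0.22 -1;0 0 0.02 0.03 -0.014 -0.34 -1;0 0 0.048 0.1 -0.047 -0.42 -1;0 0 0.076 0.2 -0.094 -0.45 -1;0 0 0.104 0.31 -0.145 -0.45 -1;0 0 0.132 0.42 -0.197 -0.45 -1;0 0 0.16 0.53 -0.248 -0.45 -1;0 0 0.188 0.64 -0.3 -0.45 -1;0 0 0.216 0.74 -0.346 -0.45 -1;0 0 0.244 0.83 -0.388 -0.45 -1;0 0 0.265 0.9 -0.42 -0.45 -1")

```text
time: 18.9
eef_pos: [0.4955, 0.0479, 0.1909]
tcp_rot: [0.265, 0.964, -0.0, 0.0]
contact_force: [-0.3, 0.7, -1.4]
opening: 0.683
finger_force: 43.3
```

```bash
python3 -c "
from h import *
go(.51,-.36,.19,-.5); s=ctrl.get_state(); print(s['finger_force'])"
```

```text
t 18.9 pos [0.4955 0.0479 0.1909] j6 -1.141 xax [-0.859  0.512 -0.   ] zax [ 0. -0. -1.] F [-0.3  0.7 -1.4] open 0.683
shift units [-1.106 -1.715  0.004]
turn units 0.1828
43.31706387922168
```

Request:
send_rows(moves="0 0 0.02 -0.07 -0.11 0 -1;0 0 0.04 -0.16 -0.25 0 -1;0 0 0.06 -0.26 -0.4 0 -1;0 0 0.08 -0.36 -0.56 0 -1;0 0 0.1 -0.46 -0.71 0 -1;0 0 0.12 -0.56 -0.86 0 -1;0 0 0.14 -0.62 -0.96 0 -1;0 0 0.15 -0.64 -1 0 -1;0 0 0.15 -0.64 -1 0 -1")

```text
time: 20.02
eef_pos: [0.5045, -0.1891, 0.1908]
tcp_rot: [0.672, 0.74, -0.0, -0.0]
contact_force: [0.1, 0.2, -1.5]
opening: 0.685
finger_force: 43.3
```

```bash
python3 -c "
from h import *
go(.51,-.36,.19,-.5)
c=cam('scene','s1')"
```

```text
t 20.02 pos [ 0.5045 -0.1891  0.1908] j6 -0.643 xax [-0.096  0.995  0.   ] zax [-0.  0. -1.] F [ 0.1  0.2 -1.5] open 0.685
shift units [-0.853 -0.055  0.004]
turn units 0.0336
```

View pics/s1.png

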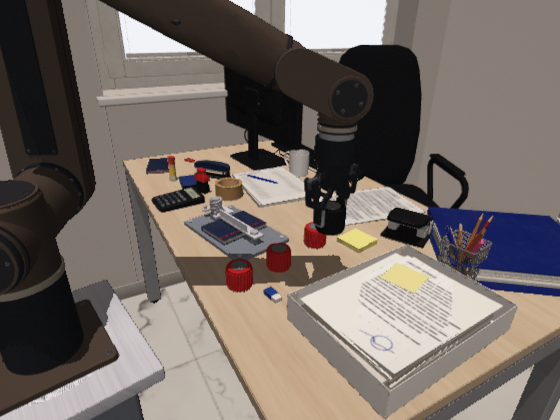

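The cap is held upright in the gripper at about (330,218), and the post and bar stand free at about (213,212). The way to the tray is clear.

Request:
send_rows(moves="0 0 0 -0.1 -0.007 0 -1;0 0 0 -0.25 -0.016 0 -1;0 0 0 -0.42 -0.027 0 -1;0 0 0 -0.59 -0.038 0 -1;0 0 0 -0.74 -0.048 0 -1;0 0 0 -0.83 -0.053 0.05 -1;0 0 0 -0.853 -0.055 0.15 -1;0 0 0 -0.853 -0.055 0.27 -1;0 0 0 -0.853 -0.055 0.38 -1;0 0 0 -0.853 -0.055 0.47 -1;0 0 0 -0.853 -0.055 0.52 -1;0 0 0 -0.853 -0.055 0.52 -1")

```text
time: 21.58
eef_pos: [0.5099, -0.3587, 0.0858]
tcp_rot: [0.672, 0.741, 0.0, -0.001]
contact_force: [-0.1, 0.6, -1.1]
opening: 0.686
finger_force: 43.3
```

Request:
send_rows(moves="0 0 0 0 0 0.012 -1;0 0 0 0 0 0.024 -1;0 0 0 0 0 0.034 -1;0 0 0 0 0 0.044 -1;0 0 0 0 0 0.05 -1;0 0 0 0 0 0.05 -1")

```text
time: 22.32
eef_pos: [0.5102, -0.3593, 0.0768]
tcp_rot: [0.672, 0.741, 0.0, -0.0]
contact_force: [-0.6, 0.6, -1.3]
opening: 0.68
finger_force: 43.3
```

Request:
send_rows(moves="0 0 0 0 0 0.004 -1;0 0 0 0 0 0.007 -1;0 0 0 0 0 0.01 -1;0 0 0 0 0 0.012 -1;0 0 0 0 0 0.012 -1")

```text
time: 22.95
eef_pos: [0.5103, -0.3594, 0.0751]
tcp_rot: [0.672, 0.741, -0.0, -0.0]
contact_force: [-1.7, 2.0, 2.9]
opening: 0.685
finger_force: 43.6
```

Contact: the vertical force went from −1.3 to +2.9 N. I'll release and rise.

Request:
send_rows(moves="0 0 0 0 0 0.002 -1;0 0 0 0 0 0.002 0.6;0 0 0 0 0 0 1;0 0 0 0 0 0 1;0 0 0 0 0 0 1;0 0 0 0 0 -0.08 1;0 0 0 0 0 -0.2 1;0 0 0 0 0 -0.4 1;0 0 0 0 0 -0.6 1;0 0 0 0 0 -0.6 1")

```text
time: 24.2
eef_pos: [0.5124, -0.3613, 0.2009]
tcp_rot: [0.672, 0.741, -0.0, 0.005]
contact_force: [-0.2, 0.1, -0.2]
opening: 1.002
finger_force: 0.0
```

```bash
python3 - <<'E'
from h import *
c=cam('wrist','w4'); t=cam('top'); im=t['image']
# bar: pivot / red line geometry in top view
cv2.imwrite('pics/bar.png',cv2.resize(im[190:290,180:310],None,fx=6,fy=6,interpolation=cv2.INTER_CUBIC)[:,:,::-1])
go(.495,.0,.20)
E
```

```text
t 24.3 pos [ 0.5104 -0.3595  0.1955] j6 -0.873 xax [-0.097  0.995 -0.001] zax [ 0.001 -0.001 -1.   ] F [-0.4 -0.3  0.5] open 0.997
shift units [ 1.796  0.098 -0.025]
```

View pics/w4.png

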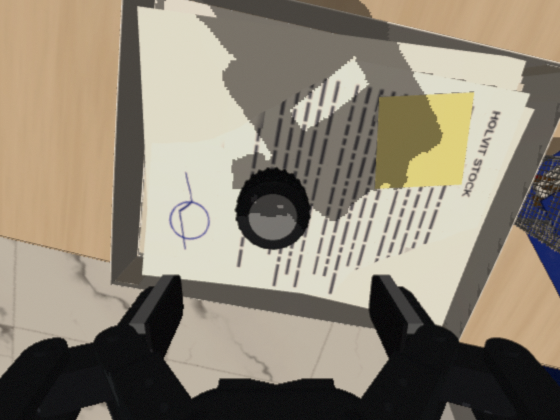

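View pics/bar.png

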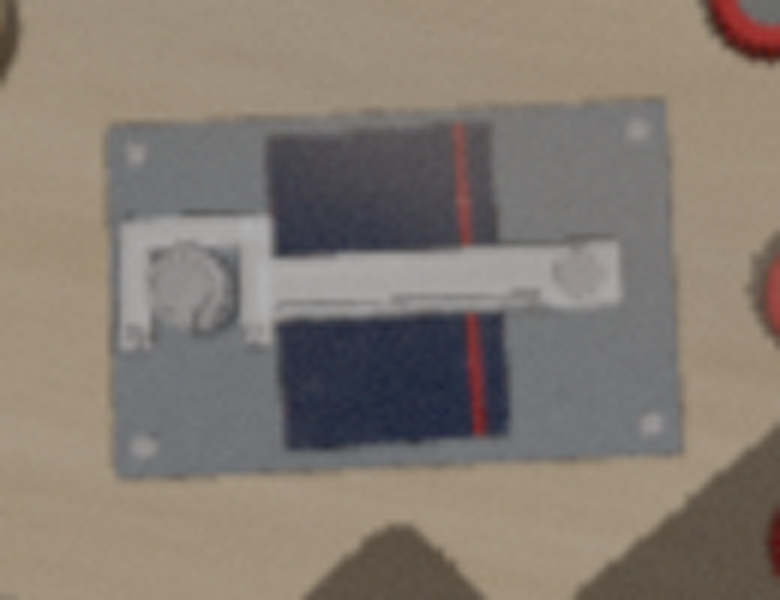

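The cap stands upright on the papers at (272,215), and the bar's slot opens toward −x. Next I close the fingers and go to the flange's outer side.

Request:
send_rows(moves="0 0 0 0.12 -0.03 0 0;0 0 0 0.32 -0.08 0 -1;0 0 0 0.55 -0.14 0 -1;0 0 0 0.78 -0.2 0 -1;0 0 0 0.95 -0.24 0 -1;0 0 0 1 -0.25 0 -1")

```text
time: 25.05
eef_pos: [0.4396, -0.1631, 0.1927]
tcp_rot: [0.671, 0.741, -0.0, -0.002]
contact_force: [0.3, 0.2, 0.9]
opening: 0.001
finger_force: 0.0
```

```bash
python3 - <<'E'
from h import *
t=cam('top')
a=ray(t,276.3,235.3,.044);b=ray(t,210.8,238,.077); print(a,b,np.linalg.norm((a-b)[:2]), np.arctan2(-(b-a)[0],(b-a)[1]))
go(.445,.177,.15)
E
```

```text
[0.50436829 0.06761925 0.044     ] [0.49385555 0.2459898  0.077     ] 0.17868007026526556 0.05886951274556312
t 25.1 pos [ 0.4399 -0.1631  0.1931] j6 -0.671 xax [-0.098  0.995  0.002] zax [-0.002  0.002 -1.   ] F [-0.1  0.6 -0.7] open -0.004
shift units [1.689 0.193 0.218]
```

Request:
send_rows(moves="0 0 0 0.12 0 0 -1;0 0 0 0.32 0.03 0 -1;0 0 0 0.55 0.07 0 -1;0 0 0 0.78 0.1 0 -1;0 0 0 0.95 0.12 0 -1;0 0 0 1 0.12 0 -1")

```text
time: 25.85
eef_pos: [0.4459, 0.037, 0.1941]
tcp_rot: [0.671, 0.741, -0.0, -0.0]
contact_force: [-0.0, -0.4, 0.0]
opening: -0.0
finger_force: 0.0
```

```bash
python3 - <<'E'
from h import *
go(.449,.176,.12); go(.449,.176,.057)
E
```

```text
t 25.85 pos [0.4459 0.037  0.1941] j6 -0.243 xax [-0.099  0.995 -0.   ] zax [-0.001 -0.    -1.   ] F [-0.  -0.4  0. ] open -0.0
shift units [0.69  0.084 0.37 ]
t 25.85 pos [0.4459 0.037  0.1941] j6 -0.243 xax [-0.099  0.995 -0.   ] zax [-0.001 -0.    -1.   ] F [-0.  -0.4  0. ] open -0.0
shift units [0.69  0.085 0.685]
```

Request:
send_rows(moves="0 0 0.004 0.1 0.01 0 -1;0 0 0.008 0.27 0.03 0 -1;0 0 0.008 0.45 0.055 0 -1;0 0 0.008 0.6 0.075 0.05 -1;0 0 0.008 0.68 0.084 0.15 -1;0 0 0.008 0.69 0.085 0.3 -1;0 0 0.008 0.69 0.085 0.45 -1;0 0 0.008 0.69 0.085 0.57 -1;0 0 0.008 0.69 0.085 0.66 -1;0 0 0.008 0.69 0.085 0.685 -1;0 0 0.008 0.69 0.085 0.685 -1")

```text
time: 27.22
eef_pos: [0.4496, 0.1746, 0.0574]
tcp_rot: [0.691, 0.723, -0.0, -0.0]
contact_force: [-1.0, -0.2, 0.6]
opening: -0.001
finger_force: 0.0
```

```bash
python3 - <<'E'
from h import *
from scipy.spatial.transform import Rotation as R
s=ctrl.get_state(); m=R.from_quat(s['tcp_rot']).as_matrix(); go(.449,.176,.057)
P=np.array([.504,.068]); y0=np.arctan2(m[0,0],m[1,0]) # bearing of tool x from +y toward +x
for a in np.arange(0,1.5,.1):
    b=a-.05; d=np.array([np.sin(b),np.cos(b)]); n=np.array([-np.cos(b),np.sin(b)])
    p=np.r_[P+.11*d+.0295*n,.057]; print(round(a,2),'turn',round((b-y0)/2/np.pi,3),'shift',np.round(m.T@(p-s['eef_pos'])/.2,3))
E
```

```text
t 27.23 pos [0.4496 0.1746 0.0574] j6 0.114 xax [-0.046  0.999 -0.   ] zax [-0. -0. -1.] F [-1.  -0.2  0.6] open -0.001
shift units [ 0.007 -0.003  0.002]
0.0 turn -0.001 shift [0.004 0.097 0.002]
0.1 turn 0.015 shift [0.017 0.153 0.002]
0.2 turn 0.031 shift [0.023 0.21  0.002]
0.3 turn 0.047 shift [0.024 0.266 0.002]
0.4 turn 0.063 shift [0.019 0.323 0.002]
0.5 turn 0.079 shift [0.009 0.379 0.002]
0.6 turn 0.095 shift [-0.007  0.434  0.002]
0.7 turn 0.111 shift [-0.028  0.487  0.002]
0.8 turn 0.127 shift [-0.055  0.537  0.002]
0.9 turn 0.143 shift [-0.086  0.584  0.002]
1.0 turn 0.159 shift [-0.122  0.629  0.002]
1.1 turn 0.174 shift [-0.162  0.669  0.002]
1.2 turn 0.19 shift [-0.206  0.705  0.002]
1.3 turn 0.206 shift [-0.254  0.736  0.002]
1.4 turn 0.222 shift [-0.304  0.763  0.002]
```

Request:
send_rows(moves="0 0 0 0.004 0.05 0 -1;0 0 0 0.004 0.097 0 -1;0 0 0.007 0.01 0.125 0 -1;0 0 0.015 0.017 0.153 0 -1;0 0 0.023 0.02 0.18 0 -1;0 0 0.031 0.023 0.21 0 -1;0 0 0.039 0.024 0.238 0 -1;0 0 0.047 0.024 0.266 0 -1;0 0 0.047 0.024 0.266 0 -1")

```text
time: 28.35
eef_pos: [0.5033, 0.1826, 0.0581]
tcp_rot: [0.789, 0.614, 0.001, 0.0]
contact_force: [-0.3, 0.1, 0.7]
opening: 0.0
finger_force: 0.0
```

```bash
cat > sw.py <<'E'
from h import *
from scipy.spatial.transform import Rotation as R
s=ctrl.get_state(); m=R.from_quat(s['tcp_rot']).as_matrix(); go(.449,.176,.057)
P=np.array([.504,.068]); y0=np.arctan2(m[0,0],m[1,0])
for a in np.arange(.3,1.6,.1):
    b=a-.05; d=np.array([np.sin(b),np.cos(b)]); n=np.array([-np.cos(b),np.sin(b)])
    p=np.r_[P+.11*d+.0295*n,.057]; print(round(a,2),'turn',round((b-y0)/2/np.pi,3),'shift',np.round(m.T@(p-s['eef_pos'])/.2,3))
t=cam('top')['image'].astype(int)
g=t[140:300,180:330]; k=((g.min(2)>110)&(g.max(2)-g.min(2)<22)).astype('uint8')
n,l,st,ce=cv2.connectedComponentsWithStats(k)
for i in range(1,n):
    if st[i,4]>60:
        q=np.argwhere(l==i)[:,::-1].astype(np.float32); print('white blob',st[i],'rect',cv2.minAreaRect(q))
E
python3 sw.py
```

```text
t 28.35 pos [0.5033 0.1826 0.0581] j6 0.406 xax [0.245 0.969 0.001] zax [ 0.002  0.    -1.   ] F [-0.3  0.1  0.7] open 0.0
shift units [-0.099 -0.255  0.005]
0.3 turn 0.0 shift [-0.004 -0.002  0.006]
0.4 turn 0.016 shift [0.007 0.053 0.006]
0.5 turn 0.032 shift [0.014 0.11  0.006]
0.6 turn 0.048 shift [0.014 0.167 0.006]
0.7 turn 0.064 shift [0.009 0.224 0.006]
0.8 turn 0.08 shift [-0.002  0.279  0.006]
0.9 turn 0.096 shift [-0.018  0.334  0.006]
1.0 turn 0.112 shift [-0.04   0.387  0.006]
1.1 turn 0.128 shift [-0.066  0.437  0.006]
1.2 turn 0.144 shift [-0.098  0.484  0.006]
1.3 turn 0.159 shift [-0.134  0.528  0.006]
1.4 turn 0.175 shift [-0.175  0.568  0.006]
1.5 turn 0.191 shift [-0.219  0.604  0.006]
white blob [   0    0   51   47 1910] rect ((25.0, 23.0), (46.0, 50.0), 90.0)
white blob [ 91   0  35  11 224] rect ((108.0, 5.0), (10.0, 34.0), 90.0)
white blob [ 71  84  36  19 367] rect ((88.27584838867188, 93.42866516113281), (38.01176071166992, 11.63146686553955), 13.5704345703125)
white blob [  0 150  21  10 165] rect ((10.0, 154.5), (9.0, 20.0), 90.0)
```

Request:
send_rows(moves="0 0 0.016 0.007 0.053 0 -1;0 0 0.032 0.014 0.11 0 -1;0 0 0.048 0.014 0.167 0 -1;0 0 0.064 0.009 0.224 0 -1;0 0 0.08 -0.002 0.279 0 -1;0 0 0.096 -0.018 0.334 0 -1;0 0 0.112 -0.04 0.387 0 -1;0 0 0.128 -0.066 0.437 0 -1;0 0 0.144 -0.098 0.484 0 -1;0 0 0.159 -0.134 0.528 0 -1;0 0 0.175 -0.175 0.568 0 -1;0 0 0.186 -0.205 0.593 0 -1")

```text
time: 29.9
eef_pos: [0.6071, 0.1135, 0.0575]
tcp_rot: [0.997, 0.076, -0.0, -0.0]
contact_force: [-1.4, -0.1, -0.1]
opening: -0.003
finger_force: 0.4
```

Request:
send_rows(moves="0 0 0 0 0 0 -1;0 0 0 0 -0.05 0 -1;0 0 0 0 -0.1 -0.1 -1;0 0 0 0 -0.12 -0.3 -1;0 0 0 0 -0.2 -0.55 -1;0 0 0 0 -0.4 -0.75 -1;0 0 0 0 -0.7 -0.8 -1;0 0 0 0 -0.9 -0.8 -1;0 0 0 0 -0.9 -0.8 -1")

```text
time: 31.02
eef_pos: [0.5782, 0.2951, 0.2196]
tcp_rot: [0.997, 0.08, 0.001, -0.0]
contact_force: [0.1, -0.3, 0.2]
opening: -0.005
finger_force: 0.0
```

```bash
python3 - <<'E'
from h import *
t=cam('top','end'); im=t['image']; go(.5,.2,.2)
cv2.imwrite('pics/endc.png',cv2.resize(im[130:300,180:480],None,fx=2.6,fy=2.6,interpolation=cv2.INTER_CUBIC)[:,:,::-1])
E
```

```text
t 31.07 pos [0.5786 0.2934 0.219 ] j6 1.727 xax [0.988 0.157 0.002] zax [ 0.002  0.    -1.   ] F [ 0.4 -0.2  0.3] open -0.002
shift units [-0.462  0.4    0.094]
```

View pics/endc.png

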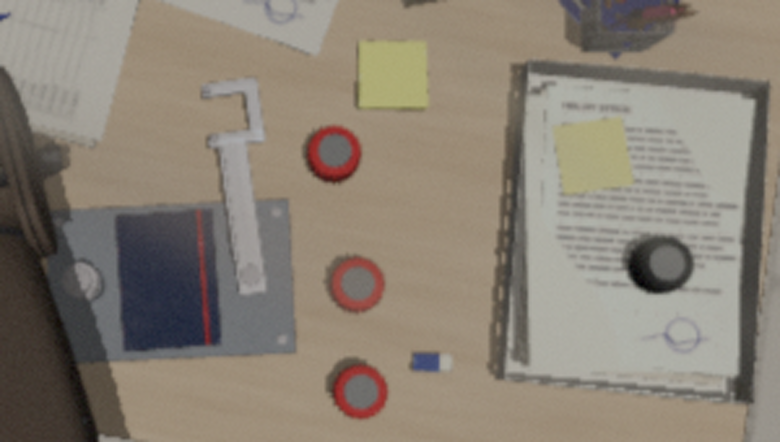

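The last view shows the bar clear of the notebook, with a gap of about 15 px (16 mm), and the cap upright on the papers at (660,263). The other things haven't moved and the arm is clear, so I'm handing in.

```bash
python3 -c "
from plant import ctrl
print(ctrl.sign_off())"
```

```text
the job is handed in; nothing more can be done
None
```

The job is handed in at about 31 s: the cap stands open side down on the tray's papers, the bar is swung clear of the notebook (about 1.45 rad by my estimate), and the gripper is touching nothing.

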